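# Slide a disc source under the detector bridge and start the count

### The arm

A 7-joint arm with a two-finger parallel gripper is mounted at the origin on the work surface. World frame = base frame: x ahead of the robot, y to its left, z up, the work surface at z = 0. Lengths are in m, angles in rad, forces in N, time in s.
With the tool pointing down it reaches from about 0.4 to 0.85 m from the base axis. Payload 10.4 kg.
Tool frame: the origin (TCP) lies midway between the tips of the shut fingers; the grasp point (between the pads) lies 19 mm behind it; z points along the fingers, y is the line along which they close (so a half turn about z gives the same grasp; the last joint's range is limited). The gripper opens to 87 mm and grips with 3 to 60 N. Pads are 19 mm wide; open, the fingers measure 117 mm over their backs; the gripper's body (75 mm by 190 mm) begins 51 mm behind the grasp point.
Start: joints at [1.217, 0.332, -0.065, 1.46, 0.022, 1.35, -0.088], TCP at [0.203, -0.591, 0.223] pointing down, gripper open.
Joint ranges: [-2.6, 2.6], [-0.5, 2.12], [-1.47, 1.34], [0.16, 2.42], [-1.27, 4.41], [0.06, 2.06], [-2.6, 2.6]. Speed limits (rad/s): [2.22, 2.22, 2.79, 2.79, 3.14, 3.14, 3.14].

### API

Orientations are given as a unit quaternion [x, y, z, w].
In Python, from bench import r gives the robot as it stands.
- The arm moves only by the tool arm_command, never from a script. Its arguments are lists of equal length, an entry for each row: "xyz": the shift along the world's x, y, z in m, a list of three; "rot": the turn, a rotation vector about the world's x, y, z in rad, a list of three. In form: {"xyz": [[tx, ty, tz], ...], "rot": [[ax, ay, az], ...]}. A call has 1 to 20 rows; each row is the pose to reach, as a shift and turn from the pose commanded when the call began; what a row does not reach only later rows make up. A row lasts 1/12 s, in which the tool goes at most 41.7 mm and 7.16 degrees, less where a joint would pass 70% of its speed; a pose out of reach is approached as far as the arm can. A call with a gripper value outside its range is refused whole. "grip" is the opening, from 0 (shut) to 1 (fully open), set as the call begins (left out, the last holds). The fingers move at their own pace and stop on an object; "squeeze" is the grip in N (left out, the last holds). Time passes only in rows, so rows that repeat a pose let the fingers close. It gives the time, the measured TCP pose, the force, the opening and the grip force at its end, in the units of the state.
- r.read_state(): the state, without advancing time (a new reading comes with each control period).
- r.camera(name): name is "side" or "top" or "wrist"; returns the picture (480x640x3 uint8, red, green, blue); there is no depth.
- r.camera_model(name): a dict with "fx", "fy", "cx", "cy" (pixels), "T" (4x4, takes a point from camera to world coordinates). Camera axes: x right, y up, looking along -z (the intrinsics and any distortion apply to the point x, -y, -z); pixel columns grow to the right and rows downward; lengths in m; the calibration is good to about 2 mm. A picture is of the moment at which its call begins: read the wrist's pose just before it. camera_model takes no time and is no camera call; for the wrist camera it gives the pose at the moment of the call.
- r.close_job(): hands the job in; it is judged then, once.
Trained networks look in the newest picture that a camera, given by its name, has taken for a name from the list of things; names that differ only in an ending like _2 or _b are one class to them, and where a whole thing is asked for, a point or a joint stands for the part that bears it (a point fixed in the world has none). Each returns a list of dicts, best first, with "conf" (0 to 1); they miss things now and then, are a little off and sometimes report something else, mostly with a low value. They report only what shows in the picture. A call takes as long as a camera call. They do not tell look-alikes from the thing itself.
- r.look_for(label, camera): "at" ([x, y, z] in m, in the coordinates of the camera as it stood for that picture, good to about 4 mm: the middle of the surface that is visible of it).
- r.spot_point(label, camera): "at" ([x, y, z] in m, in the coordinates of the camera as it stood for that picture, good to about 4 mm: a listed point, or the origin of a listed thing).
The state is a dict: "time": time; "joint_positions": joint angles; "joint_vel": joint speeds; "joint_torque": joint torques, N m; "ee_pos": TCP position; "eef_rot": TCP orientation; "ft_force": force on the tool from outside, world axes, zero at the start; "torque": the same for the moment, N m; "width": finger opening in m; "grip_force": force on a finger pad.
Only numpy, scipy, OpenCV 4.12 (cv2) and the standard library are available. Lean on these libraries where they do the work, as an engineer would, in place of code of your own. Each camera call takes 0.05 s, during which the arm holds its last target. There are 200 camera calls.

### The job

With the fingertips, push the white slide that holds the orange disc gently along the bench and under the low bridge of the counting stand until its leading edge rests against the red end stop, then press the green start button on the counter and let it go. Do not pick the slide up or tip it, keep your fingers off the orange disc and the stand, leave the other things where they are.

Things in the scene. Friction and masses are not known exactly. Their poses are not given: they have to be found in the camera images.
- slide: White plastic source slide, a loose flat plate 150 mm long (its x), 96 mm wide (its y) and 10 mm thick, about 0.2 kg, lying flat on the bench. Origin: centre of its underside. +x points to its leading end, the end nearer the orange disc; the tail end at -x carries grey ribs. It slides on the bench when pushed sideways with roughly 1 to 3 N.
- well (a point): Centre of the round well in the slide (29 mm across, 5 mm deep) that holds the orange disc: 25 mm from the slide's origin towards its leading end, so 50 mm from the leading edge and 100 mm from the tail edge; 5 mm above the bench.
- tail (a point): Middle of the slide's upright tail edge, at half its thickness (5 mm above the bench).
- source: Orange disc source, 25 mm across, 8 mm thick, lying loose in the slide's well, so that its top is 13 mm above the bench, 3 mm above the slide. Origin: centre of its underside.
- stand: Counting stand fixed to the bench: a low aluminium bridge carrying an upright steel detector tube. Origin: on the bench right under the tube's axis; +x is the direction in which a slide is pushed in, z up. The bridge spans x -28 to +28 mm, its flat underside 18 mm and its top 26 mm above the bench. Clamped feet reach y = +-86 mm.
- mouth (a point): Centre of the channel's mouth on the bench (x = -28 mm in the stand's frame). The channel is 102 mm wide, its walls 18 mm high, and runs straight from here to the red end stop. In front of it two steel guides (14 mm high, 6 mm thick) flare out on both sides to about 42 mm before the mouth, where they are about 140 mm apart inside.
- end_stop (a point): Middle of the face of the red end stop, 12 mm high, across the far end of the channel, 50 mm beyond the tube's axis. With the slide's leading edge against it the well lies under the tube.
- tube_axis (a point): Point on the tube's axis at the underside of the bridge, 18 mm above the bench. The tube with its collar and black radio head is up to 38 mm across and its top is 113 mm above the bench; a collar screw sticks out 27 mm from the axis on the far side.
- counter: Grey counter with a blue base band, 150 mm (its x) by 190 mm (its y), top 59 mm above the bench, fixed to the bench; black display on the +x half of its top. Origin: centre of its underside.
- start (a joint): Travel of the green start button on the counter's top, 28 mm across: 0 up, 0.006 m fully down (about 4 N), springs back when let go.
- start_top (a point): Centre of the top face of the green start button; it is pressed straight down.
- pot: Bystander: grey lead-lined source pot, 60 mm across, 70 mm tall. Origin: centre of its underside.
- forceps: Bystander: steel forceps lying flat, about 130 mm long, 5 mm high. Origin: centre of its underside.
- calculator: Bystander: black calculator, 80 x 155 x 14 mm. Origin: centre of its underside.
- pen: Bystander: black and blue pen lying flat, 135 mm long. Origin: centre of its underside.
- beaker: Bystander: glass beaker, 68 mm across, 90 mm tall. Origin: centre of its underside.
- clipboard: Bystander: brown clipboard with a worksheet, 230 x 160 mm, 4 mm thick with a 14 mm high clip. Origin: centre of its underside.
- spare_slide: Bystander: empty blue slide of the same size as the white one, 150 x 96 x 10 mm. Origin: centre of its underside.
Things that resemble listed ones, but are neither listed nor needed, are in the scene too. Leave any brown look-alike of the counter alone. There is more than one size of the slide; the one meant has the size given above.

How it is judged:
By the outcome, as a careful person would: the job done as asked, in the order asked, and still so for the second after the job is handed in, with the robot touching nothing.
It also fails if it takes over 72 s, if anything falls off the work surface, if the arm or the gripper's body presses on something with over 40 N, if the wrist force passes 120 N, or if a joint passes its speed limit or range.

## Working session

There is one attempt and no reset: what is moved stays moved. The work goes in short steps, Python scripts to look and compute and a tool call to move; the robot and the scene stay as the last step left them, time stands still between calls to the robot, and variables do not carry over. Pictures are saved under pics/ and viewed, at most 10 in all, crops included, and the job is handed in when it is done.

Besides the shell and the picture viewer there is one more tool, called after "Emit:" as name(argument=value, ...) on one line, values as JSON. arm_command: Moves the arm, as the interface text tells. Its arguments: {"type":"object","properties":{"xyz":{"type":"array"},"rot":{"type":"array"},"grip":{"type":"number"},"squeeze":{"type":"number"}},"required":["xyz","rot"]}

```bash
mkdir -p pics
cat > h.py <<'E'
from bench import r
import cv2, numpy as np
def snap(c,name=None):
    im=r.camera(c); m=r.camera_model(c)
    if name: cv2.imwrite(f'pics/{name}.png',im[:,:,::-1])
    return im,m
def w(m,p): return (np.array(m['T'])@np.append(p,1))[:3]
def px(m,P):
    c=np.linalg.inv(m['T'])@np.append(P,1); return np.array([m['cx']+m['fx']*c[0]/-c[2], m['cy']-m['fy']*c[1]/-c[2]])
def ray(m,uv,z):
    d=np.array([(uv[0]-m['cx'])/m['fx'],-(uv[1]-m['cy'])/m['fy'],-1]); T=np.array(m['T']); d=T[:3,:3]@d; o=T[:3,3]
    return o+d*(z-o[2])/d[2]
def find(kind,l,c,m,n=3):
    for d in getattr(r,kind)(l,c)[:n]:
        P=w(m,d['at']); print(c,kind,l,round(d['conf'],2),P.round(4),px(m,P).round(0))
E
python3 - <<'E'
from h import *
for c in ('top','side'):
    im,m=snap(c,c+'1'); print({k:np.round(v,3).tolist() for k,v in m.items()})
    for l in ('slide','well','tail','source','mouth','end_stop','tube_axis','start_top','counter'): find('spot_point',l,c,m)
print(r.read_state()['time'])
E
```

```text
{'fx': 504.253, 'fy': 504.253, 'cx': 325.583, 'cy': 241.661, 'T': [[-0.011, 0.984, -0.176, 0.315], [-1.0, -0.014, -0.011, 0.037], [-0.013, 0.176, 0.984, 1.209], [0.0, 0.0, 0.0, 1.0]]}
top spot_point slide 0.85 [ 0.5463 -0.0724 -0.001 ] [376. 235.]
top spot_point slide 0.62 [ 0.36   -0.0555  0.001 ] [371. 312.]
top spot_point well 0.97 [ 0.55   -0.0436  0.0078] [364. 233.]
top spot_point well 0.95 [ 0.3736 -0.0422  0.001 ] [365. 307.]
top spot_point well 0.75 [0.58   0.4786 0.0006] [151. 225.]
top spot_point tail 0.9 [ 0.3171 -0.0847  0.0056] [384. 331.]
top spot_point tail 0.62 [ 0.5329 -0.1438  0.0045] [406. 240.]
top spot_point source 0.65 [ 0.5522 -0.0481  0.0036] [366. 233.]
top spot_point mouth 0.71 [0.679  0.2251 0.0038] [255. 184.]
top spot_point mouth 0.64 [ 0.5607  0.1205 -0.0012] [297. 231.]
top spot_point mouth 0.21 [0.5706 0.1953 0.0075] [266. 226.]
top spot_point end_stop 0.91 [0.5693 0.1954 0.0067] [266. 227.]
top spot_point end_stop 0.45 [ 0.5208 -0.3996  0.003 ] [512. 243.]
top spot_point tube_axis 0.72 [0.5644 0.1469 0.0167] [285. 228.]
top spot_point tube_axis 0.48 
[... 1051 characters left out ...]
.0095] [325. 232.]
side spot_point mouth 0.94 [5.630e-01 1.164e-01 2.000e-04] [305. 271.]
side spot_point end_stop 0.85 [0.5718 0.1932 0.0071] [293. 288.]
side spot_point end_stop 0.69 [ 0.7438 -0.3006  0.0008] [289. 181.]
side spot_point tube_axis 0.76 [0.5678 0.1479 0.022 ] [300. 272.]
side spot_point start_top 0.73 [0.5686 0.1428 0.0016] [300. 277.]
side spot_point start_top 0.65 [0.5863 0.4796 0.    ] [246. 380.]
side spot_point start_top 0.64 [ 0.7533 -0.0313  0.0797] [256. 206.]
side spot_point counter 0.96 [ 0.7875 -0.0902  0.0088] [255. 212.]
side spot_point counter 0.77 [ 5.257e-01 -3.996e-01  5.000e-04] [358. 175.]
side spot_point counter 0.42 [0.6799 0.2242 0.002 ] [249. 290.]
1.0
```

View pics/top1.png

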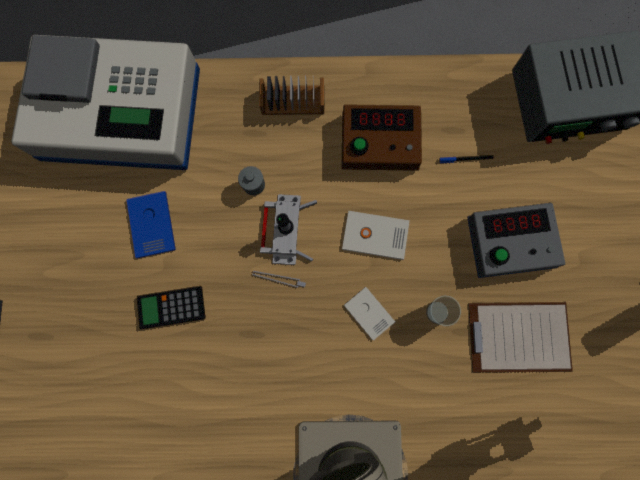

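View pics/side1.png

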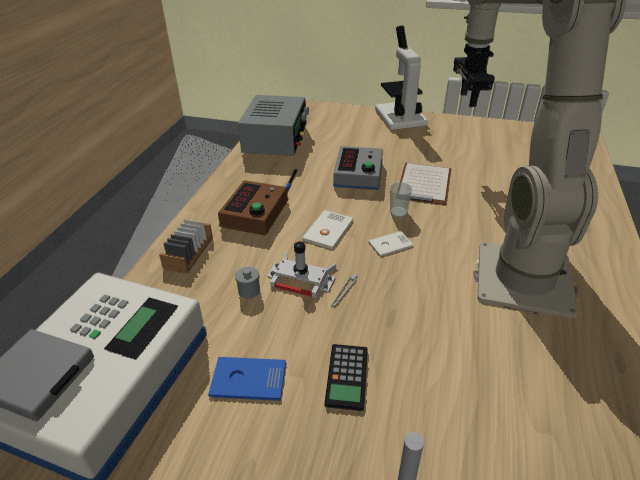

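Top view: white slide with the orange disc at (376,236) and the stand at (285,230), with its red stop at (265,228). Grey counter is at (516,240) with its green button at (500,255).
Look-alikes: small white empty slide (369,313), blue slide (151,225), brown counter (382,138), and a big white/blue instrument (110,100). I choose the disc-carrying slide and the grey counter.

Run:
```python
from h import *
s=r.read_state(); print(s['ee_pos'],s['eef_rot'],s['width'],s['ft_force'])
from scipy.spatial.transform import Rotation as R
print(R.from_quat(s['eef_rot']).as_matrix().round(3))
m=r.camera_model('wrist'); print(np.round(m['T'],3).tolist())
m=r.camera_model('top')
im=cv2.imread('pics/top1.png'); a=cv2.resize(im[190:330,230:430],None,fx=4,fy=4,interpolation=cv2.INTER_CUBIC); cv2.imwrite('pics/crop.png',a)
# slide contour, stand's red stop
hsv=cv2.cvtColor(im,cv2.COLOR_BGR2HSV)
def rect(mask,box,z):
    M=np.zeros_like(mask);x0,y0,x1,y1=box;M[y0:y1,x0:x1]=mask[y0:y1,x0:x1]
    c=max(cv2.findContours(M,0,2)[0],key=cv2.contourArea)
    P=np.array([ray(m,p[0],z)[:2] for p in c]).astype(np.float32); q=cv2.minAreaRect(P); print(q,cv2.boxPoints(q).round(4).tolist())
rect(((hsv[...,1]<70)&(hsv[...,2]>120)).astype(np.uint8)*255,(335,200,415,265),.01)
rect(((hsv[...,1]<70)&(hsv[...,2]>120)).astype(np.uint8)*255,(335,285,398,342),.01)
rect((((hsv[...,0]<8)|(hsv[...,0]>172))&(hsv[...,1]>130)).astype(np.uint8)*255,(255,195,280,260),.012)
rect(((abs(hsv[...,0].astype(int)-65)<20)&(hsv[...,1]>120)).astype(np.uint8)*255,(485,243,515,268),.07)
```

```text
[ 0.20302966 -0.59111467  0.222579  ] [9.86352971e-01 1.64644514e-01 2.26827909e-05 2.98265123e-05] 0.08711171644681688 [-0.47192777  1.01942694  0.54895505]
[[ 0.946  0.325  0.   ]
 [ 0.325 -0.946 -0.   ]
 [ 0.     0.    -1.   ]]
[[0.324, 0.905, 0.276, 0.279], [-0.946, 0.31, 0.095, -0.565], [0.001, -0.292, 0.956, 0.386], [0.0, 0.0, 0.0, 1.0]]
((0.5474499464035034, -0.0707690492272377), (0.1496972292661667, 0.09586990624666214), 79.78656005859375) [[0.4869999885559082, -0.13590000569820404], [0.5813999772071838, -0.15289999544620514], [0.6079000234603882, -0.00559999980032444], [0.5134999752044678, 0.01140000019222498]]
((0.3587503433227539, -0.05074426531791687), (0.10678751021623611, 0.06775005906820297), 39.05574417114258) [[0.29589998722076416, -0.05810000002384186], [0.3386000096797943, -0.11069999635219574], [0.42160001397132874, -0.04340000078082085], [0.3788999915122986, 0.009200000204145908]]
((0.5696694254875183, 0.19942690432071686), (0.009510230273008347, 0.09738216549158096), 85.19613647460938) [[0.520799994468689, 0.1987999975681305], [0.6177999973297119, 0.19059999287128448], [0.6186000108718872, 0.20010000467300415], [0.5214999914169312, 0.20819999277591705]]
((0.48483288288116455, -0.34810200333595276), (0.030718332156538963, 0.031176850199699402), 22.527524948120117) [[0.46470001339912415, -0.33959999680519104], [0.4765999913215637, -0.3684000074863434], [0.5049999952316284, -0.35659998655319214], [0.49300000071525574, -0.3278000056743622]]
```

View pics/crop.png

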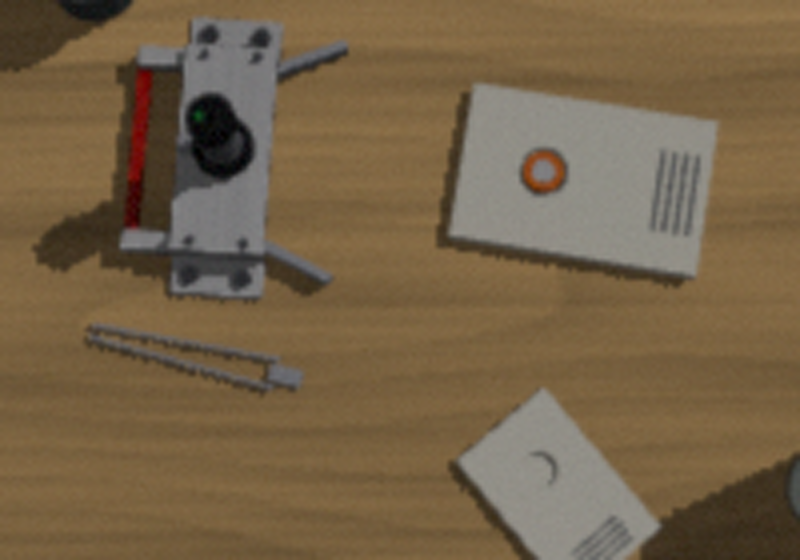

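The crop confirms it: the disc slide measures 150 x 96 mm with ribs on its tail end (right), while the other white one is about 107 x 68 mm. I'll go above a spot behind the tail.

Emit:
arm_command(xyz=[[0.015,0.02,0],[0.04,0.05,0],[0.067,0.085,0],[0.094,0.119,0],[0.121,0.153,0],[0.148,0.187,0],[0.175,0.221,0],[0.202,0.256,0],[0.229,0.29,0],[0.256,0.324,-0.01],[0.283,0.358,-0.025],[0.305,0.386,-0.045],[0.32,0.405,-0.065],[0.325,0.412,-0.073],[0.325,0.412,-0.073],[0.325,0.412,-0.073]], rot=[[0,0,0.05],[0,0,0.13],[0,0,0.22],[0,0,0.31],[0,0,0.4],[0,0,0.49],[0,0,0.58],[0,0,0.67],[0,0,0.76],[0,0,0.85],[0,0,0.93],[0,0,1.0],[0,0,1.04],[0,0,1.061],[0,0,1.061],[0,0,1.061]], grip=0.55)

```text
time: 2.33
ee_pos: [0.5277, -0.1788, 0.1489]
eef_rot: [0.767, 0.641, -0.0, -0.001]
ft_force: [0.4, -0.1, 1.1]
width: 0.0477
grip_force: 0.0
```

Run:
```python
from h import *
s=r.read_state(); print(s['time'],s['ee_pos'],s['width'],s['ft_force'],s['joint_positions'])
im,m=snap('wrist','w1')
for l in ('slide','well','tail','mouth','end_stop','tube_axis'): find('spot_point',l,'wrist',m,2)
hsv=cv2.cvtColor(im[:,:,::-1].copy(),cv2.COLOR_BGR2HSV)
print('tcp px',px(m,np.array([s['ee_pos'][0],s['ee_pos'][1],0.0])))
```

```text
2.3333 [ 0.52768713 -0.17880649  0.14893831] 0.04773313101462392 [ 0.38765847 -0.05687613  1.11568492] [ 0.68664654  0.2823225  -0.51526608  1.71457915  0.14839946  1.18526484
 -0.04597961]
wrist spot_point slide 0.9 [ 0.5514 -0.0714  0.0027] [325.  93.]
wrist spot_point slide 0.61 [ 0.3633 -0.0502  0.0033] [ 98. 110.]
wrist spot_point well 0.8 [ 0.3742 -0.0407  0.004 ] [105.  95.]
wrist spot_point well 0.58 [ 0.5536 -0.0497  0.0087] [323.  62.]
wrist spot_point tail 0.8 [ 0.3158 -0.0843  0.0048] [ 58. 162.]
wrist spot_point tail 0.69 [ 0.5346 -0.1456  0.0104] [321. 187.]
wrist spot_point mouth 0.66 [ 0.5519 -0.0495  0.0061] [321.  63.]
tcp px [320.42887153 222.28012967]
```

View pics/w1.png

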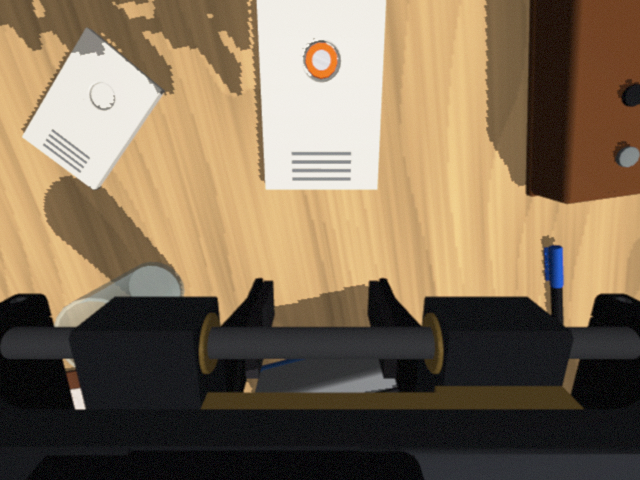

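The wrist view shows the slide's tail edge level at row 188, columns 265–378, centred on the fingers, and the area around the tips is clear. I'll lower the fingers behind the tail.

Emit:
arm_command(xyz=[[0,0,-0.015],[0,0,-0.04],[0,0,-0.065],[0,0,-0.09],[0,0,-0.11],[0,0,-0.125],[0,0,-0.135],[0,0,-0.14],[0,0,-0.143],[0,0,-0.144],[0,0,-0.144]], rot=[[0,0,0],[0,0,0],[0,0,0],[0,0,0],[0,0,0],[0,0,0],[0,0,0],[0,0,0],[0,0,0],[0,0,0],[0,0,0]])

```text
time: 3.6
ee_pos: [0.5285, -0.1793, 0.0062]
eef_rot: [0.768, 0.641, 0.0, 0.0]
ft_force: [0.2, -0.7, -0.2]
width: 0.0478
grip_force: 0.0
```

Emit:
arm_command(xyz=[[0.001,0.004,-0.001],[0.002,0.01,-0.0015],[0.003,0.016,-0.0015],[0.003,0.02,-0.0015],[0.004,0.023,-0.0015],[0.004,0.026,-0.0015],[0.004,0.029,-0.0015],[0.005,0.033,-0.0015],[0.005,0.037,-0.0015],[0.006,0.042,-0.0015],[0.006,0.047,-0.0015],[0.007,0.052,-0.0015],[0.008,0.057,-0.0015],[0.008,0.062,-0.0015],[0.009,0.067,-0.0015],[0.009,0.072,-0.0015],[0.01,0.077,-0.0015],[0.011,0.082,-0.0015],[0.011,0.086,-0.0015],[0.011,0.088,-0.0015]], rot=[[0,0,0],[0,0,0],[0,0,0],[0,0,0],[0,0,0],[0,0,0],[0,0,0],[0,0,0.005],[0,0,0.01],[0,0,0.015],[0,0,0.02],[0,0,0.026],[0,0,0.032],[0,0,0.04],[0,0,0.046],[0,0,0.052],[0,0,0.06],[0,0,0.066],[0,0,0.07],[0,0,0.07]])

```text
time: 5.27
ee_pos: [0.5391, -0.0902, 0.0041]
eef_rot: [0.744, 0.668, 0.0, -0.0]
ft_force: [-0.7, -2.9, 1.8]
width: 0.0477
grip_force: 1.4
```

```bash
cat > chk.py <<'E'
from h import *
import sys
s=r.read_state(); print(s['time'],s['ee_pos'].round(4),s['ft_force'].round(2))
from scipy.spatial.transform import Rotation as R
X=R.from_quat(s['eef_rot']).as_matrix()[:,0]; print('tool x ang',np.degrees(np.arctan2(X[1],X[0])))
im,mw=snap('wrist',sys.argv[1])
for l in ('slide','well','tail','mouth','end_stop','tube_axis'): find('spot_point',l,'wrist',mw,2)
im,m=snap('top',sys.argv[1]+'t')
for l in ('slide','well','mouth','end_stop','tube_axis'): find('spot_point',l,'top',m,2)
E
python3 chk.py w2
```

```text
5.2667 [ 0.5391 -0.0902  0.0041] [-0.72 -2.89  1.78]
tool x ang 83.81518405351196
wrist spot_point slide 0.59 [ 0.5508 -0.0049  0.0014] [326. 120.]
wrist spot_point tail 0.97 [ 0.5425 -0.0797  0.0058] [325. 279.]
top spot_point slide 0.86 [ 0.3602 -0.0554  0.0017] [371. 312.]
top spot_point slide 0.81 [ 0.5493 -0.0084 -0.0012] [350. 234.]
top spot_point well 0.95 [0.5492 0.0226 0.0091] [337. 234.]
top spot_point well 0.76 [ 0.3727 -0.0425  0.0011] [365. 307.]
top spot_point mouth 0.81 [5.625e-01 1.187e-01 1.000e-04] [298. 230.]
top spot_point end_stop 0.69 [0.5689 0.1934 0.0065] [267. 227.]
top spot_point tube_axis 0.62 [0.5683 0.147  0.0163] [285. 226.]
top spot_point tube_axis 0.4 [0.6807 0.228  0.0023] [254. 184.]
```

View pics/w2.png

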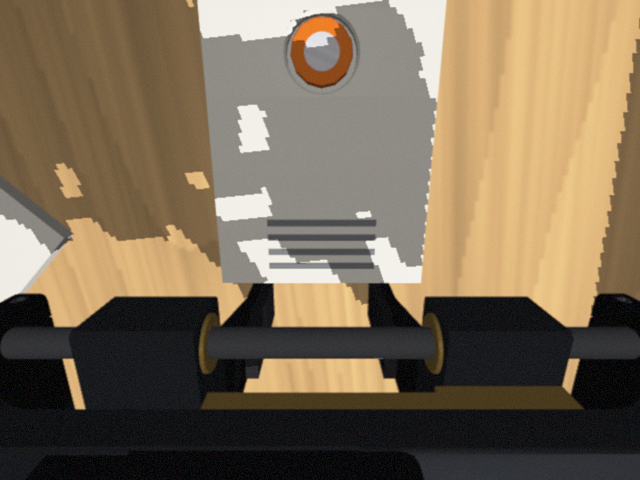

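The tail edge (row 283) rests flat against both fingertips, and the disc at (322,50) is still seated. I'll push on toward the channel.

Emit:
arm_command(xyz=[[0.0005,0.004,0],[0.001,0.009,0],[0.002,0.014,0],[0.002,0.019,0],[0.003,0.024,0],[0.004,0.03,0],[0.004,0.036,0],[0.005,0.042,0],[0.006,0.048,0],[0.007,0.054,0],[0.007,0.06,0],[0.008,0.066,0],[0.009,0.072,0],[0.01,0.078,0],[0.011,0.084,0],[0.011,0.089,0],[0.012,0.094,0],[0.012,0.098,0],[0.0125,0.101,0],[0.0125,0.102,0]], rot=[[0,0,0],[0,0,0],[0,0,0],[0,0,0],[0,0,0],[0,0,0],[0,0,0],[0,0,0],[0,0,0.005],[0,0,0.01],[0,0,0.01],[0,0,0.01],[0,0,0.01],[0,0,0.01],[0,0,0.01],[0,0,0.01],[0,0,0.01],[0,0,0.01],[0,0,0.01],[0,0,0.01]])

```text
time: 7.58
ee_pos: [0.5516, 0.0115, 0.0041]
eef_rot: [0.741, 0.671, 0.0, -0.0]
ft_force: [-0.4, -1.5, 0.3]
width: 0.0479
grip_force: 0.8
```

```bash
python3 chk.py w3
```

```text
7.5833 [0.5516 0.0115 0.0041] [-0.43 -1.52  0.31]
tool x ang 84.35771223966438
wrist spot_point slide 0.75 [ 0.5609  0.1013 -0.0011] [322. 110.]
wrist spot_point tail 0.92 [0.5523 0.0235 0.007 ] [320. 278.]
wrist spot_point mouth 0.67 [0.5659 0.1148 0.0063] [330.  74.]
top spot_point slide 0.83 [ 0.3626 -0.0501  0.003 ] [369. 311.]
top spot_point slide 0.65 [0.5587 0.0934 0.0013] [308. 231.]
top spot_point well 0.91 [0.5614 0.1235 0.008 ] [295. 230.]
top spot_point well 0.63 [ 0.3705 -0.0377  0.    ] [363. 308.]
top spot_point mouth 0.67 [0.5607 0.1224 0.001 ] [296. 230.]
top spot_point end_stop 0.58 [0.5705 0.197  0.0071] [265. 226.]
top spot_point tube_axis 0.63 [0.5664 0.145  0.0144] [286. 227.]
top spot_point tube_axis 0.33 [0.5582 0.1218 0.0063] [296. 231.]
```

View pics/w3.png

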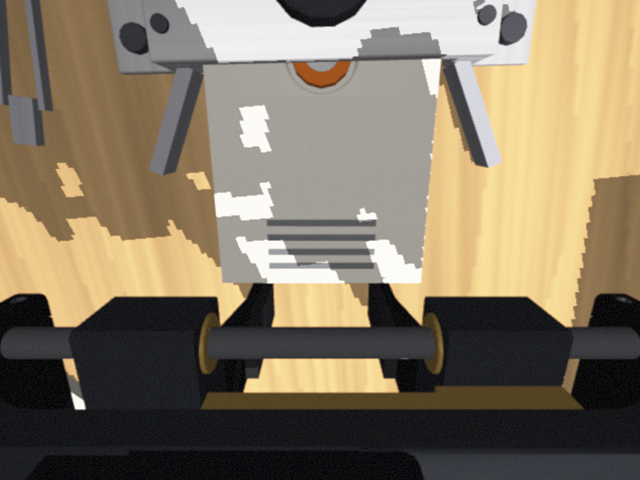

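The slide has entered the mouth centred between the guides (guide ends near columns 200 and 445). About 24 mm remain, so I'll continue slowly.

Emit:
arm_command(xyz=[[0.0003,0.003,0],[0.0006,0.006,0],[0.001,0.009,0],[0.0012,0.012,0],[0.0015,0.015,0],[0.0017,0.017,0],[0.0019,0.019,0],[0.002,0.02,0],[0.002,0.0205,0],[0.0021,0.021,0]], rot=[[0,0,0],[0,0,0],[0,0,0],[0,0,0],[0,0,0],[0,0,0],[0,0,0],[0,0,0],[0,0,0],[0,0,0]])

```text
time: 9.07
ee_pos: [0.5536, 0.0318, 0.004]
eef_rot: [0.741, 0.671, -0.0, 0.0]
ft_force: [-0.2, -1.4, -1.5]
width: 0.0483
grip_force: 0.7
```

Emit:
arm_command(xyz=[[0.0001,0.0005,0],[0.0001,0.001,0],[0.0002,0.0015,0],[0.0002,0.002,0]], rot=[[0,0,0],[0,0,0],[0,0,0],[0,0,0]])

```text
time: 9.4
ee_pos: [0.5538, 0.0338, 0.0041]
eef_rot: [0.741, 0.671, 0.0, 0.0]
ft_force: [0.2, -3.3, -0.6]
width: 0.0479
grip_force: 1.6
```

Emit:
arm_command(xyz=[[0.0001,0.0005,0],[0.0001,0.001,0],[0.0001,0.001,0]], rot=[[0,0,0],[0,0,0],[0,0,0]])

```text
time: 9.65
ee_pos: [0.5539, 0.0339, 0.004]
eef_rot: [0.741, 0.671, -0.0, 0.0]
ft_force: [0.5, -5.0, -0.2]
width: 0.0476
grip_force: 2.5
```

Emit:
arm_command(xyz=[[0.0001,0.0005,0],[0.0001,0.001,0],[0.0001,0.001,0]], rot=[[0,0,0],[0,0,0],[0,0,0]])

```text
time: 9.9
ee_pos: [0.5541, 0.034, 0.004]
eef_rot: [0.742, 0.671, -0.001, 0.001]
ft_force: [-0.8, -8.1, -0.4]
width: 0.0476
grip_force: 3.8
```

The force is rising while the fingers stay still, so the slide has met something at the expected place. I'll back off and check.

Emit:
arm_command(xyz=[[-0.0002,-0.002,0],[-0.0006,-0.006,0],[-0.0012,-0.012,0],[-0.002,-0.02,0],[-0.003,-0.03,0],[-0.004,-0.038,0],[-0.004,-0.04,0.015],[-0.004,-0.04,0.04],[-0.004,-0.04,0.07],[-0.004,-0.04,0.1],[-0.004,-0.04,0.12],[-0.004,-0.04,0.13],[-0.004,-0.04,0.13]], rot=[[0,0,0],[0,0,0],[0,0,0],[0,0,0],[0,0,0],[0,0,0],[0,0,0],[0,0,0],[0,0,0],[0,0,0],[0,0,0],[0,0,0],[0,0,0]], grip=0)

```text
time: 10.98
ee_pos: [0.5512, -0.0048, 0.1361]
eef_rot: [0.742, 0.671, 0.001, 0.001]
ft_force: [0.2, 0.2, 0.2]
width: 0.0006
grip_force: 0.0
```

```bash
python3 chk.py w4
python3 - <<'E'
from h import *
im,m=snap('side','s4')
for l in ('slide','well','tail','end_stop','start_top','start'): find('spot_point',l,'side',m,3)
wr=cv2.imread('pics/w4.png')[:,120:520]
a=cv2.imread('pics/s4.png')[235:325,240:380]; a=cv2.resize(a,None,fx=2.857,fy=2.857,interpolation=cv2.INTER_CUBIC)[:480]
t=cv2.imread('pics/w4t.png')[190:270,240:380]; t=cv2.resize(t,(400,228),interpolation=cv2.INTER_CUBIC)
col=cv2.vconcat([a[:252,:400],t]); cv2.imwrite('pics/c4.png',cv2.hconcat([wr,col]))
E
```

```text
10.9833 [ 0.5512 -0.0048  0.1361] [0.21 0.22 0.2 ]
tool x ang 84.27878020744275
wrist spot_point slide 0.94 [0.5606 0.1169 0.0024] [318.  76.]
wrist spot_point slide 0.55 [ 3.578e-01 -4.970e-02  3.000e-04] [120. 295.]
wrist spot_point well 0.71 [ 0.3715 -0.0439  0.0026] [131. 289.]
wrist spot_point well 0.7 [5.595e-01 1.200e-01 4.000e-04] [316.  72.]
wrist spot_point tail 0.98 [ 0.3173 -0.0852  0.0008] [ 88. 332.]
wrist spot_point tail 0.71 [0.5541 0.0465 0.002 ] [319. 169.]
wrist spot_point mouth 0.59 [0.5616 0.1185 0.0016] [319.  74.]
wrist spot_point mouth 0.31 [0.5552 0.0439 0.0018] [320. 172.]
wrist spot_point tube_axis 0.58 [0.5632 0.1449 0.018 ] [317.  29.]
wrist spot_point tube_axis 0.36 [ 0.5635  0.1415 -0.0017] [318.  41.]
top spot_point slide 0.65 [5.595e-01 1.165e-01 1.000e-04] [298. 231.]
top spot_point slide 0.63 [ 0.3607 -0.0518 -0.0017] [369. 312.]
top spot_point well 0.89 [0.5626 0.1442 0.008 ] [287. 229.]
top spot_point well 0.84 [ 0.3745 -0.0413  0.0038] [365. 306.]
top spot_point end_stop 0.59 [0.568  0.1963 0.0089] [265. 227.]
top spot_point tube_axis 0.78 [0.563
[... 319 characters left out ...]
36 0.007 ] [314. 252.]
side spot_point tail 0.73 [ 0.3208 -0.0835  0.0055] [406. 238.]
side spot_point end_stop 0.67 [0.5695 0.191  0.0074] [294. 287.]
side spot_point end_stop 0.53 [ 0.583   0.4766 -0.0015] [248. 379.]
side spot_point start_top 0.43 [ 0.754  -0.0345  0.0838] [256. 204.]
side spot_point start_top 0.36 [ 0.4891 -0.3465  0.0849] [367. 162.]Traceback (most recent call last):
  File "<stdin>", line 3, in <module>
  File "h.py", line 14, in find
    for d in getattr(r,kind)(l,c)[:n]:
             ~~~~~~~~~~~~~~~^^^^^
ValueError: it knows: beaker, calculator, clipboard, counter, end_stop, forceps, mouth, pen, pot, slide, source, spare_slide, stand, start_top, tail, tube_axis, well
```

Run:
```python
from h import *
wr=cv2.imread('pics/w4.png')[:,120:520]
a=cv2.imread('pics/s4.png')[240:310,260:370]; a=cv2.resize(a,(400,254),interpolation=cv2.INTER_CUBIC)
t=cv2.imread('pics/w4t.png')[195:265,245:365]; t=cv2.resize(t,(400,226),interpolation=cv2.INTER_CUBIC)
cv2.imwrite('pics/c4.png',cv2.hconcat([wr,cv2.vconcat([a,t])]))
```

```text
(no output)
```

View pics/c4.png

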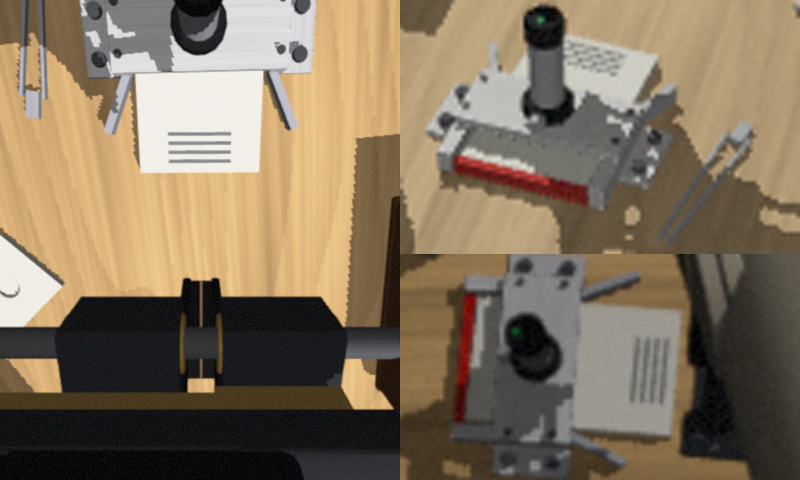

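The slide's leading edge lies along the red stop with no gap (side crop) and parallel to it (top crop), and the disc is under the tube. Next is the start button of the grey counter.

Emit:
arm_command(xyz=[[-0.002,-0.015,0.01],[-0.008,-0.045,0.025],[-0.015,-0.08,0.034],[-0.022,-0.115,0.034],[-0.029,-0.15,0.034],[-0.036,-0.185,0.034],[-0.043,-0.22,0.034],[-0.05,-0.255,0.034],[-0.056,-0.29,0.034],[-0.062,-0.32,0.034],[-0.065,-0.337,0.034],[-0.066,-0.343,0.034],[-0.066,-0.343,0.034]], rot=[[0,0,-0.02],[0,0,-0.06],[0,0,-0.12],[0,0,-0.18],[0,0,-0.24],[0,0,-0.3],[0,0,-0.36],[0,0,-0.42],[0,0,-0.48],[0,0,-0.54],[0,0,-0.58],[0,0,-0.6],[0,0,-0.6]])

```text
time: 13.02
ee_pos: [0.4835, -0.3483, 0.1682]
eef_rot: [0.907, 0.421, 0.0, -0.0]
ft_force: [0.7, 0.6, 0.2]
width: 0.0004
grip_force: 0.0
```

Run:
```python
from h import *
s=r.read_state(); p=s['ee_pos']; print(s['time'],p)
im,m=snap('wrist','w5'); find('spot_point','start_top','wrist',m); find('look_for','start_top','wrist',m); 
for z in (.055,.065,.075): print(px(m,[p[0],p[1],z]))
hsv=cv2.cvtColor(im,cv2.COLOR_RGB2HSV)
k=((abs(hsv[...,0].astype(int)-65)<20)&(hsv[...,1]>110)).astype(np.uint8)
n,_,st,ce=cv2.connectedComponentsWithStats(k); i=1+np.argmax(st[1:,4]); print(st[i],ce[i])
for z in (.06,.065,.07): print(z,ray(m,ce[i],z))
```

```text
13.0167 [ 0.48349396 -0.34827793  0.16820105]
wrist spot_point start_top 0.96 [ 0.4829 -0.347   0.0786] [320. 246.]
wrist look_for start_top 0.57 [ 0.4854 -0.3462  0.0818] [322. 244.]
[321.50184362 237.51644458]
[321.53708539 241.11572137]
[321.57483093 244.9707092 ]
[ 301  222   39   39 1147] [320.17523976 241.17349608]
0.06 [ 0.48163174 -0.3488019   0.06      ]
0.065 [ 0.48263369 -0.34761738  0.065     ]
0.07 [ 0.48363564 -0.34643286  0.07      ]
```

View pics/w5.png

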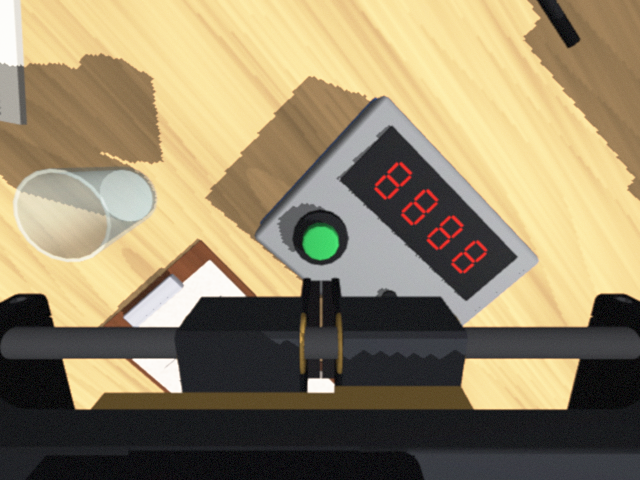

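The grey counter's green button, at pixel (320,238), lies right under the shut fingertips; its top is at about z 0.075–0.08. I'll go down.

Emit:
arm_command(xyz=[[0,0.001,-0.015],[0,0.001,-0.035],[0,0.001,-0.055],[0,0.001,-0.068],[0,0.001,-0.076],[0,0.001,-0.08],[0,0.001,-0.082],[0,0.001,-0.082]], rot=[[0,0,0],[0,0,0],[0,0,0],[0,0,0],[0,0,0],[0,0,0],[0,0,0],[0,0,0]])

```text
time: 13.83
ee_pos: [0.4844, -0.346, 0.0865]
eef_rot: [0.906, 0.422, 0.0, 0.0]
ft_force: [-0.2, -0.9, -0.3]
width: 0.0005
grip_force: 0.0
```

Emit:
arm_command(xyz=[[0,0,-0.002],[0,0,-0.004],[0,0,-0.006],[0,0,-0.008],[0,0,-0.009],[0,0,-0.009]], rot=[[0,0,0],[0,0,0],[0,0,0],[0,0,0],[0,0,0],[0,0,0]])

```text
time: 14.33
ee_pos: [0.4844, -0.3464, 0.0773]
eef_rot: [0.907, 0.422, 0.0, 0.0]
ft_force: [1.3, -0.3, 3.7]
width: 0.0007
grip_force: 1.5
```

Emit:
arm_command(xyz=[[0,0,-0.001],[0,0,-0.002],[0,0,-0.003],[0,0,-0.003]], rot=[[0,0,0],[0,0,0],[0,0,0],[0,0,0]])

```text
time: 14.67
ee_pos: [0.4844, -0.3464, 0.0754]
eef_rot: [0.907, 0.422, 0.0, 0.001]
ft_force: [-1.3, 0.5, 11.1]
width: 0.0006
grip_force: 6.0
```

Emit:
arm_command(xyz=[[0,0,-0.001],[0,0,-0.0015],[0,0,-0.0015]], rot=[[0,0,0],[0,0,0],[0,0,0]])

```text
time: 14.92
ee_pos: [0.4845, -0.3464, 0.0751]
eef_rot: [0.907, 0.422, 0.0, 0.001]
ft_force: [-6.7, 4.6, 24.2]
width: 0.0004
grip_force: 11.9
```

The button has bottomed: the force rises steeply at z 0.075, after about 6 mm of travel. I'll let go and lift clear.

Emit:
arm_command(xyz=[[0,0,0.003],[0,0,0.008],[0,0,0.016],[0,0,0.03],[0,0,0.05],[0,0,0.07],[0,0,0.09],[0,0,0.1],[0,0,0.1]], rot=[[0,0,0],[0,0,0],[0,0,0],[0,0,0],[0,0,0],[0,0,0],[0,0,0],[0,0,0],[0,0,0]])

```text
time: 15.67
ee_pos: [0.4848, -0.3466, 0.1748]
eef_rot: [0.907, 0.422, 0.001, 0.001]
ft_force: [-0.1, -0.6, -0.3]
width: 0.0003
grip_force: 0.0
```

Run:
```python
from h import *
s=r.read_state(); print(s['time'],s['ee_pos'],s['ft_force'])
w5=cv2.imread('pics/w5.png')
im,m=snap('wrist','w6'); im,m=snap('top','t6'); im,m=snap('side','s6')
w6=cv2.imread('pics/w6.png')
a=cv2.resize(w6[80:330,240:560],(400,300)); b=cv2.resize(cv2.imread('pics/s6.png')[240:310,260:353],(400,300),interpolation=cv2.INTER_CUBIC)
c=cv2.resize(cv2.imread('pics/t6.png')[195:265,245:338],(400,300),interpolation=cv2.INTER_CUBIC); d=cv2.resize(w5[80:330,240:560],(400,300))
cv2.imwrite('pics/c6.png',cv2.vconcat([cv2.hconcat([a,b]),cv2.hconcat([d,c])]))
```

```text
15.6667 [ 0.48483116 -0.34660628  0.17482345] [-0.06951544 -0.55376639 -0.3130148 ]
```

View pics/c6.png

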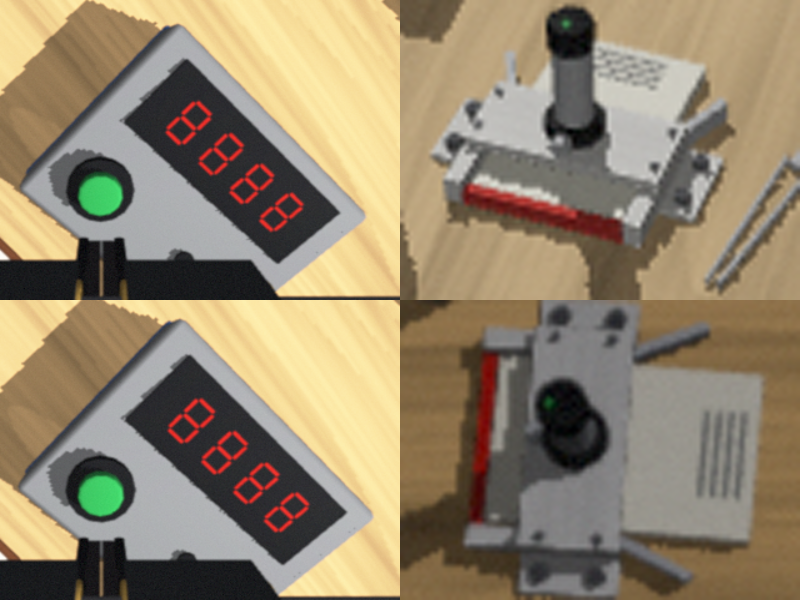

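The button is back up, the slide still lies against the red stop, and the gripper is clear.

```bash
python3 -c "from bench import r; print(r.close_job())"
```

```text
the job is handed in; nothing more can be done
None
```

I pushed the disc slide under the bridge until it rested against the red end stop, then pressed the grey counter's green start button fully down and released it. I handed the job in at about 16 s with the gripper clear of everything; no verdict came back.

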